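Close up the small-parts storage

TASK

Close up the small-parts storage by pushing only: push the lids of the two open black parts boxes over until both lie fully shut, and push the open top drawer of the small dark drawer cabinet fully home, in any order. Do not lift the boxes or shift them from their places, and leave everything else where it lies.

Things in the scene. Friction and masses are not known exactly. Their poses are not given: they have to be found in the camera images.
- box_large: The larger of two black parts boxes, 93x125x39 mm shut (x, y, z), loose, 0.5 to 0.9 kg. Origin: centre of its underside; z up, -x the front (tab in the middle of the lid's front edge), +x the hinge side. Lower part 26 mm high, open on top, a few flat metal parts in it. The lid's hinge line runs along y, 45 mm from the origin to +x and 28 mm up.
- box_large_lid (a joint): Opening angle of the larger box's lid, rad: 0 shut, 1.57 upright, 1.92 at its stop, leaning back (starts 1.7 to 1.92 and may sink to the stop). Friction about 0.01 N m; pushed well past upright it drops shut by its weight. A cap 125 mm wide, 87 mm from hinge to front edge, 11 mm deep; open, its flat outer face looks to the box's +x, so push it from there towards -x.
- large_lid_edge (a point): Middle of the front edge of the larger box's lid, on its outer (top) face, moving with the lid; 39 mm above the bench when shut, about 110 to 113 mm when open.
- box_small: The smaller of two black parts boxes, 83x110x35 mm shut (x, y, z), loose, 0.5 to 0.9 kg. Origin: centre of its underside; z up, -x the front (tab in the middle of the lid's front edge), +x the hinge side. Lower part 23 mm high, open on top, a few flat metal parts in it. The lid's hinge line runs along y, 40 mm from the origin to +x and 25 mm up.
- box_small_lid (a joint): Opening angle of the smaller box's lid, rad: 0 shut, 1.57 upright, 1.92 at its stop, leaning back (starts 1.7 to 1.92 and may sink to the stop). Friction about 0.01 N m; pushed well past upright it drops shut by its weight. A cap 110 mm wide, 77 mm from hinge to front edge, 10 mm deep; open, its flat outer face looks to the box's +x, so push it from there towards -x.
- small_lid_edge (a point): Middle of the front edge of the smaller box's lid, on its outer (top) face, moving with the lid; 35 mm above the bench when shut, about 97 to 100 mm when open.
- drawer_unit: Dark cabinet of three drawers, one above the other, 183x190x235 mm (x, y, z), fixed to the bench on the right. Origin: centre of its underside; z up, -x is its front, where the drawers come out. The front plane of its shut drawers lies 79 mm from the origin towards -x. Only the top drawer moves.
- drawer_unit_drawer_3 (a joint): How far the cabinet's top drawer is pulled out, m: 0 fully home, 0.11 fully out (starts 0.05 to 0.10). It slides along the cabinet's x axis, with about 0.6 N of friction and no spring.
- drawer_front (a point): Centre of the top drawer's front face, moving with the drawer, 194 mm above the bench; its axes are the cabinet's. The front face is flat, 181 mm wide and reaches from 159 to 229 mm above the bench; a pull lip 70 mm wide sticks out 13 mm from it at 174 to 181 mm height. The cabinet's top is at 235 mm.
- marker: Bystander, not to be disturbed: black and red marker pen, 136 mm long, lying right of the middle.
- screwdriver_2: Bystander, not to be disturbed: green screwdriver, 153 mm long, lying in front, right of the middle.
- nest_plate: Bystander, not to be disturbed: small white nest plate, 60x90x18 mm, right of the board holder.
- wick_spool: Bystander, not to be disturbed: small flat spool, 42 across, 11 mm high, left of the board holder.
- board_holder: Fixed board-holding fixture with a green board in it, an obstacle in front of the boxes: 170x270x164 mm, origin at the centre of its underside; mostly under 90 mm high, its red toggle lever near its rear edge stands up to 164 mm. A tall monitor, over 0.3 m high, stands on the left at the back (x over 0.57, y over 0.40): keep the arm clear of it.

How it is judged:
By the outcome, as a careful person would: the job done as asked, in the order asked, and still so for the second after the job is handed in, with the robot touching nothing.
It also fails if it takes over 72 s, if anything falls off the work surface, if the arm or the gripper's body presses on something with over 40 N, if the wrist force passes 120 N, or if a joint passes its speed limit or range.

ROBOT

A 6-joint arm with a two-finger parallel gripper is mounted at the origin on a cart in front of the work surface, level with it; the furniture and walls round the work are solid. World frame = base frame: x ahead of the robot, y to its left, z up, the work surface at z = 0. Lengths are in m, angles in rad, forces in N, time in s.
With the tool pointing down it reaches from about 0.375 to 0.925 m from the base axis. Payload 5.7 kg.
Tool frame: the origin (TCP) lies at the very end of the fingers, on their centre line; the grasp point (between the pads) lies 19 mm behind it; z points along the fingers, y is the direction in which the jaws open and shut (so a half turn about z gives the same grasp; the last joint's range is limited). The gripper opens to 85 mm and grips with 20 to 120 N. Pads are 22 mm wide; open, the fingers measure 114 mm over their backs; the gripper's body (76 mm by 85 mm) begins 54 mm behind the grasp point. The pads swing forward as they close: fully open they stand 13 mm farther back than shut.
Start: joints at [1.023, 0.359, 1.51, -0, 1.272, -0.115], TCP at [0.252, 0.545, 0.231] pointing down, gripper open.
Joint ranges: [-2.97, 2.97], [-1.01, 2.36], [0.21, 2.38], [-0.96, 4.11], [0.2, 2.71], [-2.98, 2.98]. Speed limits (rad/s): [2.39, 2.39, 3.14, 3.14, 3.14, 3.14].

INTERFACE

Orientations are given as a rotation vector (axis times angle).
In Python, from station import env gives the robot as it stands. Calls block until the motion is done:
- env.move_pose(position, orientation): joint-space move of the TCP to a pose.
- env.movel(position, rotation=None, rate=0.15, f_stop=None): straight line of the TCP; rotation=None keeps the orientation; rate is the mean speed in m/s. With f_stop (N) it stops when the force on the tool has changed by that much, and returns True; else False.
- env.move_j(angles): joint-space move.
- env.grip(opening, force=None): finger opening in m; force is the grip in N (None keeps the last); returns when the fingers have stopped.
- env.pause(seconds).
- env.inverse_kinematics(position, orientation): joint angles nearest the present ones, or None.
- env.get_obs(): the state.
- env.grab_frame(name): name is "side" or "top" or "wrist"; returns the picture (384x512x3 uint8, red, green, blue); there is no depth.
- env.get_calibration(name): a dict with "fx", "fy", "cx", "cy" (pixels), "D" ([k1, k2, p1, p2, k3] as OpenCV has them; the pictures are not rectified), "R" (3x3) and "t" (3): a world point X has camera coordinates R X + t; the wrist camera has in their place "hand_eye" (4x4, takes a point from camera to tool coordinates, whose origin is the TCP and whose axes are the flange's). Camera axes: x right, y down, z forward; pixel columns grow to the right and rows downward; lengths in m; the calibration is good to about 2 mm. A picture is of the moment at which its call begins: read the wrist's pose just before it. get_calibration takes no time and is no camera call.
A pose or a line that the arm cannot do raises env.IKError and nothing moves.
- env.close_job(): hands the job in, once; it reports no verdict.
The state is a dict: "t": time; "joint_pos": joint angles; "joint_vel": joint speeds; "effort": joint torques, N m; "position": TCP position; "tool_rot": TCP orientation; "contact_force": force on the tool from outside, world axes, zero at the start; "moment": the same for the moment, N m; "grip_width": finger opening in m.
Only numpy, scipy, OpenCV 4.12 (cv2) and the standard library are available. Lean on these libraries where they do the work, as an engineer would, in place of code of your own. Each camera call takes 0.05 s, during which the arm holds its last target.

## Working session

There is one attempt and no reset: what is moved stays moved. The work goes in short steps, each a Python script; the robot and the scene stay as the last script left them, time stands still between calls to the robot, and variables do not carry over. Pictures are saved under pics/ and viewed, and the job is handed in when it is done.

```bash
mkdir -p pics; python3 - <<'E'
from station import env
import cv2
for n in ["side","top","wrist"]:
    cv2.imwrite(f"pics/{n}0.png",env.grab_frame(n)[:,:,::-1])
    c=env.get_calibration(n); print(n,{k:(v.tolist() if hasattr(v,'tolist') else v) for k,v in c.items()})
o=env.get_obs(); print(o['t'],o['position'],o['tool_rot'],o['joint_pos'])
E
```

```text
side {'fx': 467.8349758411585, 'fy': 467.8349758411585, 'cx': 256.27062339330195, 'cy': 190.25616116199484, 'D': [-0.13525690928039616, 0.0, 0.0, 0.0, 0.0], 'R': [[0.9765254739060497, 0.215052832688799, 0.01225879133880535], [0.18515924690730245, -0.808979676748678, -0.5579139144100324], [-0.11006385463577738, 0.5470869782403232, -0.8298082827633058]], 't': [-0.5008705992866993, -0.04193292460737312, 1.4978196849006182]}
top {'fx': 449.24100363156555, 'fy': 449.24100363156555, 'cx': 262.083573445057, 'cy': 192.2765092768866, 'D': [-0.13503256654050017, 0.0, 0.0, 0.0, 0.0], 'R': [[0.015380976942650112, -0.9998816818914769, -0.00021855470872097056], [-0.9774395051450864, -0.014989702285009454, -0.21068299078742675], [0.21065478710444202, 0.003454134229849327, -0.9775544126168649]], 't': [-0.03258064396200755, 0.5558082576432074, 1.5561054776956196]}
wrist {'fx': 336.0211404952065, 'fy': 336.0211404952065, 'cx': 260.7296953828569, 'cy': 193.6716136114883, 'D': [0.0323613845857433, 0.0, 0.0, 0.0, 0.0], 'hand_eye': [[0.00033378134078445145, -0.9575681332443785, -0.28820679864446574, 0.07359977734115995], [0.9999999336452603, 0.00036168028842863224, -4.355275463479255e-05, -0.0001708855866517922], [0.00014594344801418334, -0.2882067649834821, 0.9575681904273264, -0.14231378862701657], [0.0, 0.0, 0.0, 1.0]]}
0.15 [0.25136407 0.54422153 0.23063328] [-6.74435109e-01 -3.06785760e+00  2.14952160e-03] [ 1.02291597e+00  3.59346469e-01  1.51120822e+00  4.29686958e-06
  1.27248681e+00 -1.15087931e-01]
```

```bash
ls; cat *.md 2>/dev/null | head
```

```text
pics
```

View pics/side0.png

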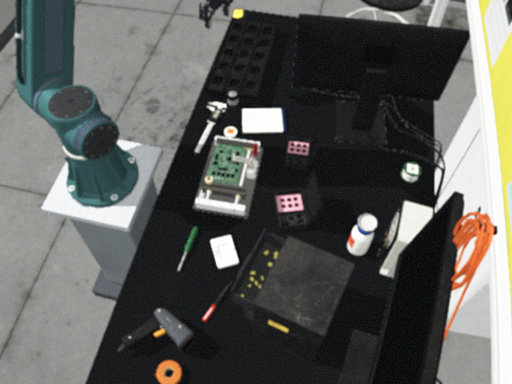

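View pics/top0.png

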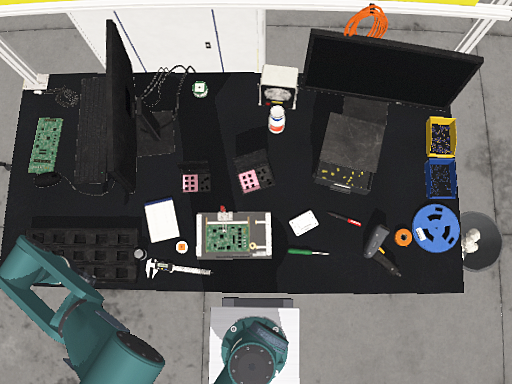

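```bash
python3 - <<'E'
import cv2,numpy as np
def g(im): return (255*(im/255.)**0.45).astype(np.uint8)
t=cv2.imread('pics/top0.png');s=cv2.imread('pics/side0.png')
cv2.imwrite('pics/t_box.png',g(cv2.resize(t[140:215,160:300],None,fx=5.7,fy=5.7,interpolation=2)))
cv2.imwrite('pics/t_cab.png',g(cv2.resize(t[85:205,290:410],None,fx=5,fy=5,interpolation=2)))
cv2.imwrite('pics/s_box.png',g(cv2.resize(s[125:240,250:370],None,fx=5.2,fy=5.2,interpolation=2)))
cv2.imwrite('pics/s_cab.png',g(cv2.resize(s[215:384,210:410],None,fx=3.5,fy=3.5,interpolation=2)))
E
```

```text
(no output)
```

View pics/t_box.png

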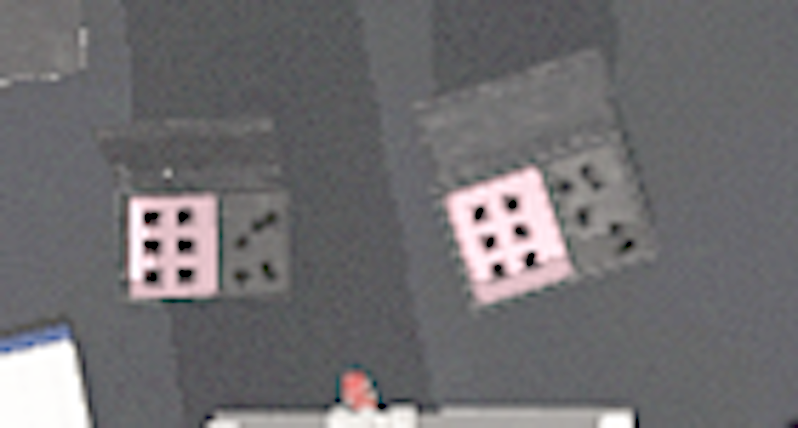

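View pics/t_cab.png

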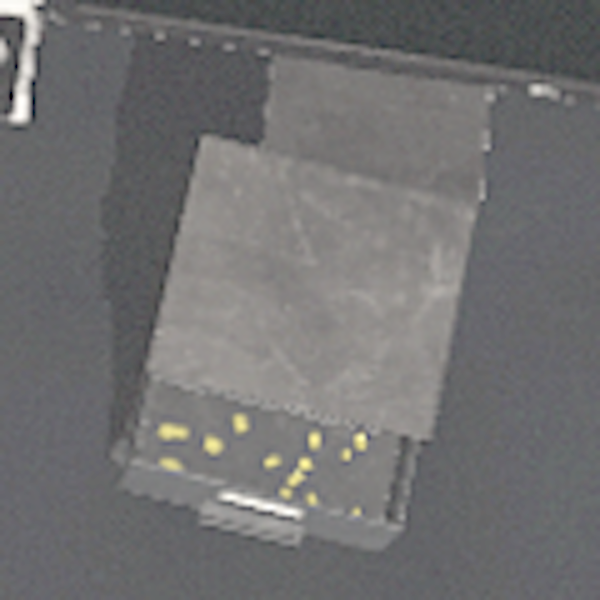

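View pics/s_box.png

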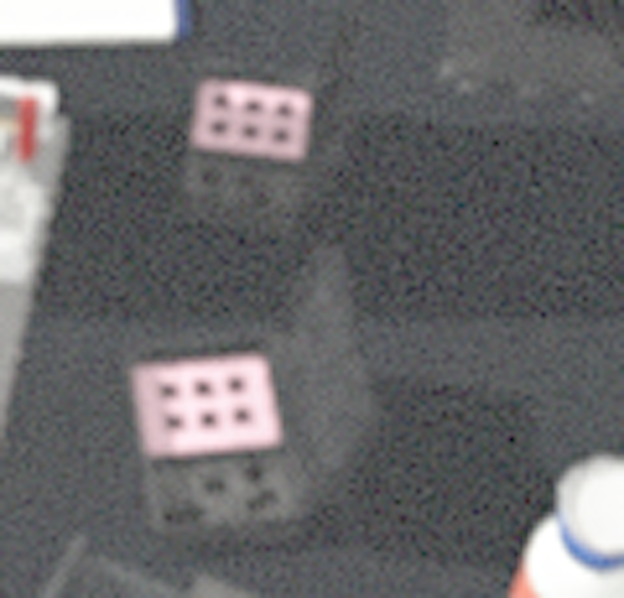

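View pics/s_cab.png

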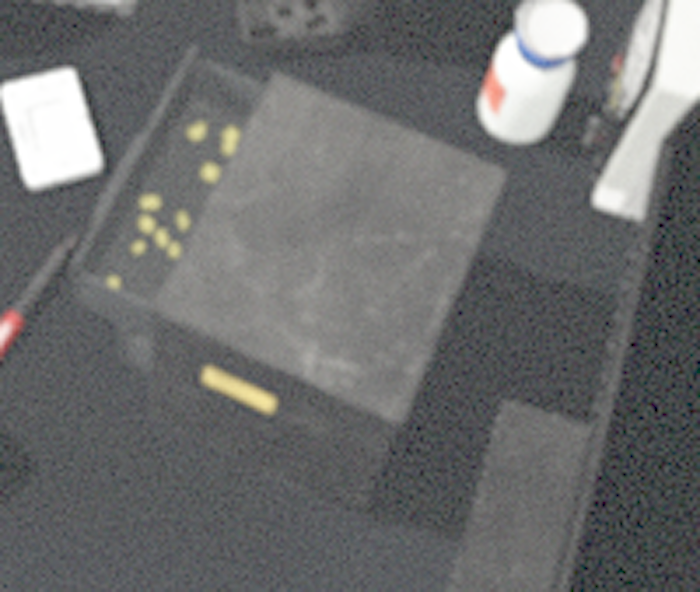

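```bash
cat > h.py <<'E'
from station import env
import cv2,numpy as np
def ray(n,p):
    c=env.get_calibration(n);K=np.array([[c['fx'],0,c['cx']],[0,c['fy'],c['cy']],[0,0,1]])
    u=cv2.undistortPoints(np.array([[p]],float),K,np.array(c['D'])).ravel()
    R=np.array(c['R']);t=np.array(c['t']);return -R.T@t,R.T@np.array([u[0],u[1],1])
def onz(n,p,z):
    C,d=ray(n,p);return C+d*(z-C[2])/d[2]
def cr(p,s,o): return [(p[0]+.5)/s-.5+o[0],(p[1]+.5)/s-.5+o[1]]
def proj(n,X):
    c=env.get_calibration(n);K=np.array([[c['fx'],0,c['cx']],[0,c['fy'],c['cy']],[0,0,1]])
    return cv2.projectPoints(np.atleast_2d(np.array(X,float)),cv2.Rodrigues(np.array(c['R']))[0],np.array(c['t'],float),K,np.array(c['D'],float))[0][:,0]
E
python3 - <<'E'
from h import *
np.set_printoptions(precision=4,suppress=True)
B=lambda p:cr(p,5.7,(160,140)); Cb=lambda p:cr(p,5,(290,85))
def show(t,pts,z,f):
    P=[onz('top',f(p),z) for p in pts];print(t,*P, 'd',[round(float(np.linalg.norm(P[i]-P[i-1])),4) for i in range(1,len(P))])
show('small rim FL FR BR',[(125,300),(290,300),(290,190)],.023,B)
show('small lidedge L R',[(103,128),(272,120)],.0985,B)
show('large rim FL FR BR',[(478,308),(655,255),(622,140)],.026,B)
show('large lidedge',[(415,103),(598,48)],.1115,B)
show('cab top FL BL BR FR',[(148,380),(200,135),(480,205),(435,440)],.235,Cb)
show('drawer top front L R',[(118,480),(388,545)],.229,Cb)
show('drawer bot front',[(200,525),(300,545)],.174,Cb)
S=lambda p:cr(p,5.2,(250,125)); 
def shows(t,pts,z):
    P=[onz('side',S(p),z) for p in pts];print(t,*P)
shows('large lid edge N top, S',[(335,245),(375,410)],.1115)
shows('small lid edge ',[(340,40)],.0985)
E
```

```text
small rim FL FR BR [0.5597 0.2737 0.023 ] [0.5613 0.1663 0.023 ] [0.6348 0.1692 0.023 ] d [0.1074, 0.0735]
small lidedge L R [0.6538 0.2795 0.0985] [0.6603 0.1731 0.0985] d [0.1066]
large rim FL FR BR [0.5573 0.0444 0.026 ] [ 0.5941 -0.0692  0.026 ] [ 0.6709 -0.0469  0.026 ] d [0.1194, 0.08]
large lidedge [0.6687 0.0828 0.1115] [ 0.7062 -0.0303  0.1115] d [0.1192]
cab top FL BL BR FR [ 0.6266 -0.2089  0.235 ] [ 0.7983 -0.2466  0.235 ] [ 0.753  -0.4346  0.235 ] [ 0.5896 -0.3965  0.235 ] d [0.1757, 0.1934, 0.1678]
drawer top front L R [ 0.5608 -0.1893  0.229 ] [ 0.5205 -0.3643  0.229 ] d [0.1796]
drawer bot front [ 0.5441 -0.2504  0.174 ] [ 0.5315 -0.3176  0.174 ] d [0.0684]
large lid edge N top, S [0.6664 0.0917 0.1115] [ 0.7042 -0.0137  0.1115]
small lid edge  [0.6468 0.2568 0.0985]
```

```bash
cat >> h.py <<'E'
from scipy.spatial.transform import Rotation as Ro
def rot(yaw,flip=1):
    x=np.array([-np.cos(yaw),-np.sin(yaw),0])*flip; z=np.array([0,0,-1.]); y=np.cross(z,x)
    return Ro.from_matrix(np.c_[x,y,z]).as_rotvec()
def tri(p,q):
    A,a=ray('top',p);B,b=ray('side',q)
    M=np.c_[a,-b];s=np.linalg.lstsq(M,B-A,rcond=None)[0];return (A+a*s[0]+B+b*s[1])/2,np.linalg.norm(A+a*s[0]-B-b*s[1])
E
python3 - <<'E'
from h import *
np.set_printoptions(precision=4,suppress=True)
print('bottle cap',tri((275.5,111),(368.5,221)))
print('lever',tri((222,208),(255,150)))
for nm,p,y in [('s',[.70,.225,.12],.05),('l',[.74,.04,.12],.31),('d',[.50,-.27,.20],-.23)]:
    for f in (1,-1):
        print(nm,f,env.inverse_kinematics(p,rot(y,f)))
E
```

```text
bottle cap (array([ 0.8331, -0.067 ,  0.15  ]), np.float64(0.0022513211352503484))
lever (array([0.4827, 0.1109, 0.1387]), np.float64(0.00043480493640803077))
s 1 [ 0.2172  0.647   1.2938  0.      1.2008 -1.4036]
s -1 [ 0.2172  0.647   1.2938 -0.      1.2008  1.738 ]
l 1 [-0.0391  0.6547  1.2782  0.      1.2087 -1.9199]
l -1 [-0.0391  0.6547  1.2782  0.      1.2087  1.2217]
d 1 [-0.6167  0.3439  1.6183 -0.      1.1794 -1.9575]
d -1 [-0.6167  0.3439  1.6183  0.      1.1794  1.1841]
```

```bash
python3 - <<'E'
from h import *
r=rot(.05)
env.grip(0.0)
o=env.get_obs();print(o['t'],o['position'])
env.movel([.38,.25,.28],rate=.3)
env.move_pose([.70,.229,.22],r)
o=env.get_obs();print(o['t'],o['position'],o['contact_force'])
env.movel([.70,.229,.077],rate=.2,f_stop=6)
cv2.imwrite('pics/s1.png',env.grab_frame('side')[:,:,::-1]);cv2.imwrite('pics/t1.png',env.grab_frame('top')[:,:,::-1])
print(env.movel([.59,.2235,.077],rate=.08,f_stop=6))
o=env.get_obs();print(o['t'],o['position'],o['contact_force'])
cv2.imwrite('pics/s2.png',env.grab_frame('side')[:,:,::-1])
cv2.imwrite('pics/w2.png',env.grab_frame('wrist')[:,:,::-1])
cv2.imwrite('pics/t2.png',env.grab_frame('top')[:,:,::-1])
def g(im): return (255*(im/255.)**0.45).astype(np.uint8)
a=[g(cv2.resize(cv2.imread(f'pics/{n}.png')[y:y+130,x:x+130],(390,290))) for n,x,y in [('s1',240,100),('t1',150,100),('s2',240,100),('t2',150,100)]]
cv2.imwrite('pics/m1.png',np.vstack([np.hstack(a[:2]),np.hstack(a[2:])]))
E
```

```text
0.9167 [0.25163869 0.54466715 0.23127735]
3.3917 [0.69902357 0.22992725 0.22028764] [ 0.4615174  -0.05035847  0.67195531]
False
5.8833 [0.59045364 0.22353092 0.07695124] [-0.34226114  0.89919294  0.23131642]
```

View pics/m1.png

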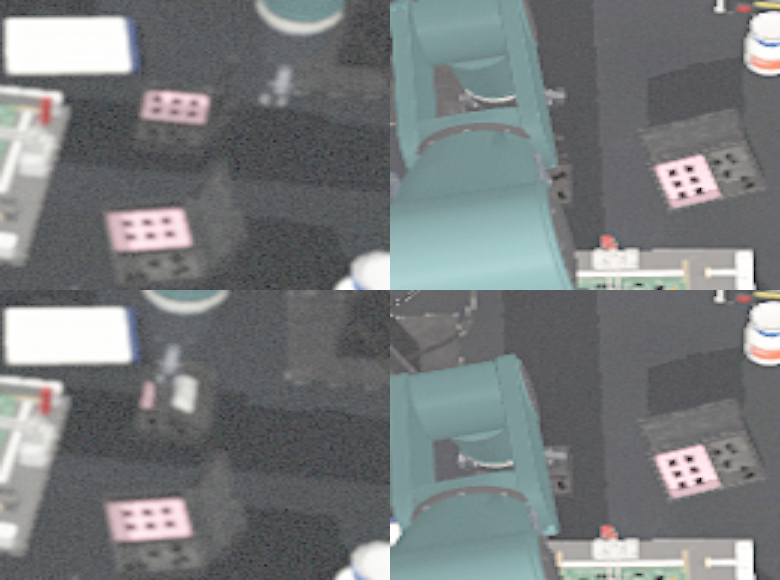

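View pics/w2.png

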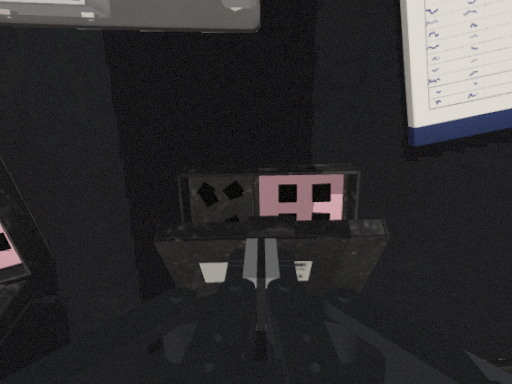

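The lid's edge (wrist row about 228) is past upright but still rests on the fingers, and the box has not moved. I'll carry on pushing.

```bash
python3 - <<'E'
from h import *
print(env.movel([.55,.2215,.077],rate=.08,f_stop=6))
o=env.get_obs();print(o['t'],o['position'],o['contact_force'])
env.pause(.3)
cv2.imwrite('pics/w3.png',env.grab_frame('wrist')[:,:,::-1])
E
```

```text
False
6.6833 [0.55046942 0.22167005 0.0772642 ] [-0.55571978 -0.44553573 -0.485573  ]
```

View pics/w3.png

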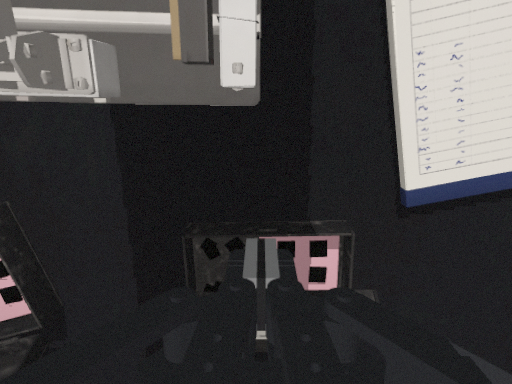

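```bash
python3 - <<'E'
from h import *
def g(im): return (255*(im/255.)**0.4).astype(np.uint8)
cv2.imwrite('pics/s3.png',env.grab_frame('side')[:,:,::-1])
a=[g(cv2.resize(cv2.imread(f'pics/{n}.png')[120:180,270:350],(395,296),interpolation=2)) for n in ('s1','s2','s3')]
w=g(cv2.resize(cv2.imread('pics/w3.png')[200:340,150:400],(395,296)))
cv2.imwrite('pics/m3.png',np.vstack([np.hstack(a[:2]),np.hstack([a[2],w])]))
E
```

```text
(no output)
```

View pics/m3.png

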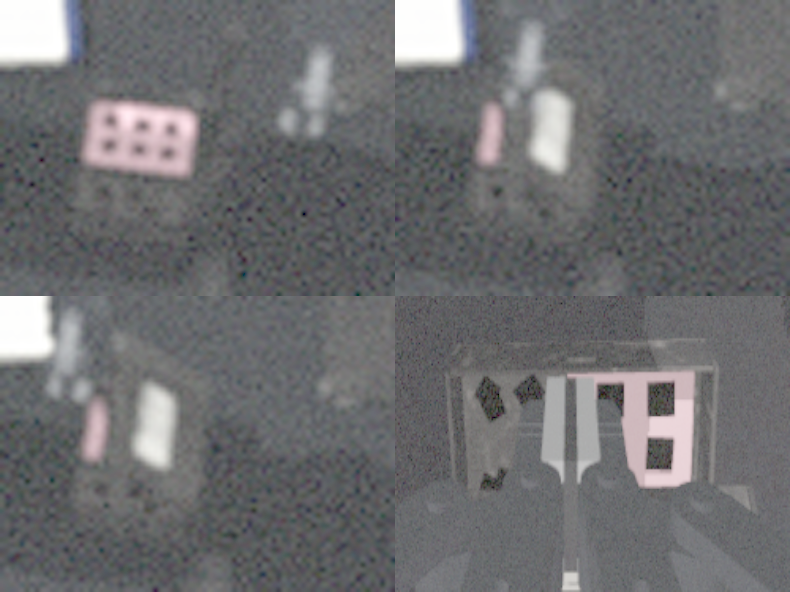

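```bash
python3 - <<'E'
from h import *
np.set_printoptions(precision=0,suppress=True)
c=np.array([.602,.222]);y=.045;ex=np.array([np.cos(y),np.sin(y)]);ey=np.array([-ex[1],ex[0]])
for th in (0,20,40,60,80,90,100,110):
    a=np.radians(th)
    # outer face edge: hinge + 77 along lid, 10 mm outward
    px=.040-.077*np.cos(a)+.010*np.sin(a); pz=.025+.077*np.sin(a)+.010*np.cos(a)
    P=[[*(c+ex*px+ey*s),pz] for s in (.055,-.055)]
    print(th,round(px,3),round(pz,3),((proj('side',P)-[270,120])*4.94).round(),)
E
```

```text
0 -0.037 0.035 [[ 92.  81.]
 [ 70. 208.]]
20 -0.029 0.061 [[107.  57.]
 [ 85. 185.]]
40 -0.013 0.082 [[134.  39.]
 [113. 168.]]
60 0.01 0.097 [[170.  29.]
 [151. 159.]]
80 0.036 0.103 [[211.  29.]
 [193. 159.]]
90 0.05 0.102 [[232.  32.]
 [215. 163.]]
100 0.063 0.099 [[251.  38.]
 [235. 169.]]
110 0.076 0.094 [[269.  46.]
 [254. 177.]]
```

```bash
python3 - <<'E'
from h import *
def g(im): return (255*(im/255.)**0.4).astype(np.uint8)
env.pause(.5)
env.movel([.53,.2205,.15],rate=.2)
print(env.get_obs()['t'])
S=env.grab_frame('side')[:,:,::-1];W=env.grab_frame('wrist')[:,:,::-1]
a=g(cv2.resize(S[120:180,270:350],(395,296),interpolation=2))
cv2.imwrite('pics/m4.png',np.hstack([a,cv2.resize(g(W),(395,296))]))
E
```

```text
8.1083
```

View pics/m4.png

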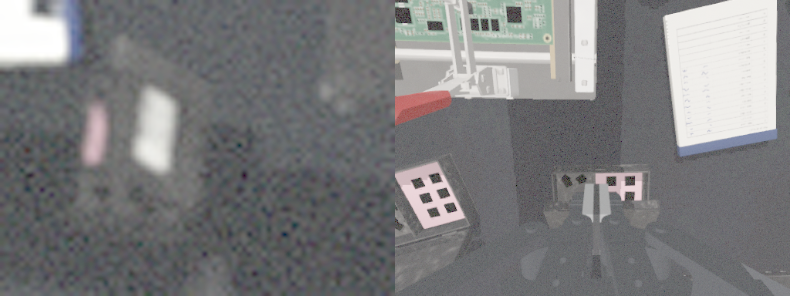

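The lid hasn't dropped. It is resting partly shut, at roughly 35°. I'll press it down gently from above.

```bash
python3 - <<'E'
from h import *
def g(im): return (255*(im/255.)**0.4).astype(np.uint8)
env.movel([.585,.222,.13],rate=.2)
print(env.movel([.585,.222,.037],rate=.07,f_stop=6))
o=env.get_obs();print(o['t'],o['position'],o['contact_force'])
env.movel([.585,.222,.15],rate=.25)
env.movel([.48,.21,.23],rate=.3)
S=env.grab_frame('side')[:,:,::-1];W=env.grab_frame('wrist')[:,:,::-1]
o=env.get_obs();print(o['t'])
cv2.imwrite('pics/s5.png',S)
a=g(cv2.resize(S[120:180,270:350],(395,296),interpolation=2))
cv2.imwrite('pics/m5.png',np.hstack([a,cv2.resize(g(W),(395,296))]))
E
```

```text
False
10.125 [0.58545213 0.22211063 0.03746583] [ 0.4296007  -0.37798392  0.47415219]
11.4167
```

View pics/m5.png

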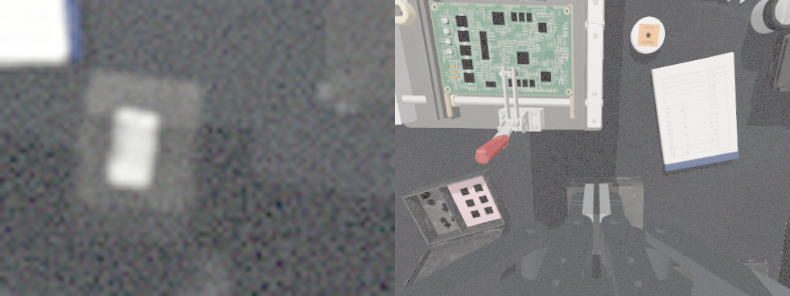

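```bash
python3 - <<'E'
from h import *
def g(im): return (255*(im/255.)**0.4).astype(np.uint8)
def st():
    o=env.get_obs();print(round(o['t'],2),o['position'].round(4),o['contact_force'].round(2))
env.movel([.583,.222,.08],rate=.3)
st();print(env.movel([.583,.222,.029],rate=.04,f_stop=6));st()
env.movel([.583,.222,.17],rate=.3)
c=np.array([.620,.002]);ex=np.array([np.cos(.31),np.sin(.31)])
P=lambda s,z:[*(c+s*ex),z]
r=rot(.31)
env.move_pose(P(.115,.22),r)
env.movel(P(.115,.085),rate=.2,f_stop=6);st()
print(env.movel(P(-.045,.085),rate=.09,f_stop=6));st()
cv2.imwrite('pics/w6.png',g(env.grab_frame('wrist')[:,:,::-1]))
E
```

```text
12.18 [0.5826 0.2219 0.0796] [-0.01  0.81  0.5 ]
True
13.22 [0.5827 0.2219 0.0345] [-1.15 -0.56  8.94]
15.6 [0.7302 0.0377 0.0862] [0.61 0.43 0.88]
False
17.52 [ 0.5777 -0.0117  0.085 ] [-0.29 -0.72  0.93]
```

View pics/w6.png

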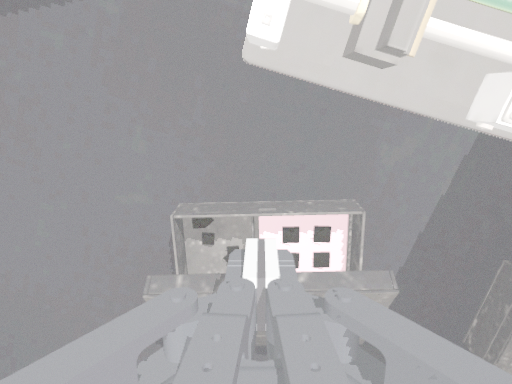

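The small lid gave contact at z = 34.5 mm, against 35 mm when shut. The large lid's edge (wrist row about 275) is well past upright and resting on the fingers, so I'll press it down next.

```bash
python3 - <<'E'
from h import *
def g(im): return (255*(im/255.)**0.4).astype(np.uint8)
def st():
    o=env.get_obs();print(round(o['t'],2),o['position'].round(4),o['contact_force'].round(2))
c=np.array([.620,.002]);ex=np.array([np.cos(.31),np.sin(.31)])
P=lambda s,z:[*(c+s*ex),z]
env.movel(P(-.06,.13),rate=.2)
env.movel(P(-.018,.14),rate=.2)
print(env.movel(P(-.018,.05),rate=.08,f_stop=6));st()
print(env.movel(P(-.018,.032),rate=.04,f_stop=6));st()
env.movel(P(-.018,.12),rate=.3)
env.movel([.50,-.05,.24],rate=.3)
for n in('side','top'): cv2.imwrite(f'pics/{n}7.png',env.grab_frame(n)[:,:,::-1])
st()
s=cv2.imread('pics/side7.png');t=cv2.imread('pics/top7.png')
a=g(cv2.resize(s[125:240,250:370],(395,380),interpolation=2))
b=g(cv2.resize(t[140:215,160:300],(395,380),interpolation=2))
cv2.imwrite('pics/m7.png',np.hstack([a,b]))
E
```

```text
False
19.6 [ 0.6034 -0.0035  0.0505] [-0.6   0.12 -0.38]
True
19.98 [ 0.6034 -0.0036  0.0385] [-1.42 -0.42  7.98]
21.2 [ 0.5    -0.0495  0.238 ] [ 0.2  -0.8   0.32]
```

View pics/m7.png

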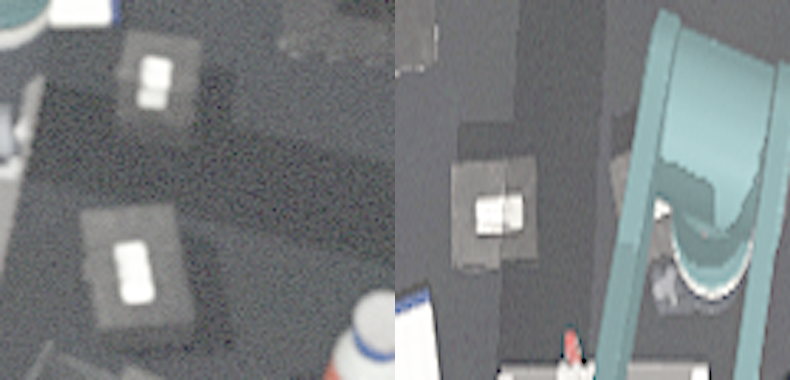

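Both lids are shut; the large lid gave contact at z = 38.5 mm, against 39 mm when shut. The drawer is next.

```bash
python3 - <<'E'
from h import *
def g(im): return (255*(im/255.)**0.4).astype(np.uint8)
def st():
    o=env.get_obs();print(round(o['t'],2),o['position'].round(4),o['contact_force'].round(2))
c=np.array([.608,-.303]);ex=np.array([np.cos(.23),-np.sin(.23)])
P=lambda s,z:[*(c+s*ex),z]
env.move_pose(P(-.125,.26),rot(-.23))
env.movel(P(-.125,.198),rate=.2,f_stop=6);st()
print(env.movel(P(-.03,.198),rate=.07,f_stop=8));st()
print(env.movel(P(.012,.198),rate=.03,f_stop=10));st()
o=env.get_obs();print('s',(o['position'][:2]-c)@ex)
E
```

```text
22.48 [ 0.4841 -0.2707  0.1928] [ 0.48 -0.6  -0.34]
False
24.01 [ 0.5786 -0.2962  0.1982] [ 0.2   1.01 -0.41]
True
24.8 [ 0.5973 -0.3004  0.1971] [-0.04  0.22 -0.18]
s -0.010991695141628443
```

```bash
python3 - <<'E'
from h import *
def g(im): return (255*(im/255.)**0.4).astype(np.uint8)
def st():
    o=env.get_obs();print(round(o['t'],2),o['position'].round(4),o['contact_force'].round(2))
c=np.array([.608,-.303]);ex=np.array([np.cos(.23),-np.sin(.23)])
P=lambda s,z:[*(c+s*ex),z]
print(env.movel(P(.012,.198),rate=.02,f_stop=12));st()
o=env.get_obs();print('s',(o['position'][:2]-c)@ex)
env.movel(P(-.10,.198),rate=.15)
env.movel(P(-.12,.30),rate=.25)
env.move_pose([.36,.25,.32],rot(.3))
for n in('side','top'): cv2.imwrite(f'pics/{n}8.png',env.grab_frame(n)[:,:,::-1])
st()
s=cv2.imread('pics/side8.png');t=cv2.imread('pics/top8.png')
a=g(cv2.resize(s[180:384,160:400],(395,380),interpolation=2))
b=g(cv2.resize(t[85:270,160:400],(395,380),interpolation=2))
cv2.imwrite('pics/m8.png',np.hstack([a,b]))
cv2.imwrite('pics/m8b.png',g(cv2.resize(t[85:205,290:410],(590,590),interpolation=2)))
E
```

```text
True
25.26 [ 0.5972 -0.3001  0.1964] [-1.27  0.43  3.63]
s -0.011158914656750084
28.62 [0.3606 0.2495 0.3199] [0.29 0.11 0.55]
```

View pics/m8.png

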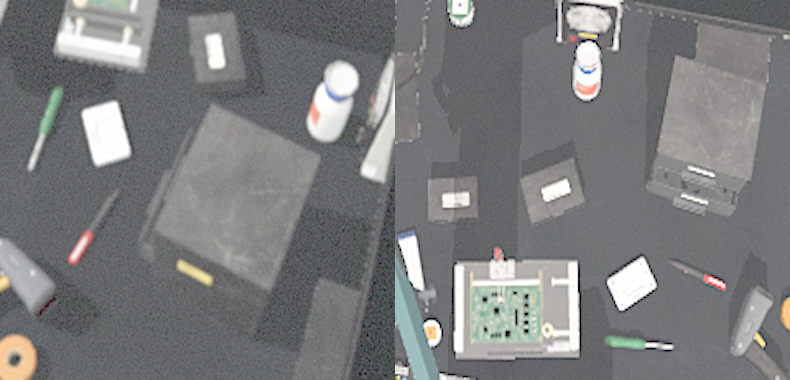

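View pics/m8b.png

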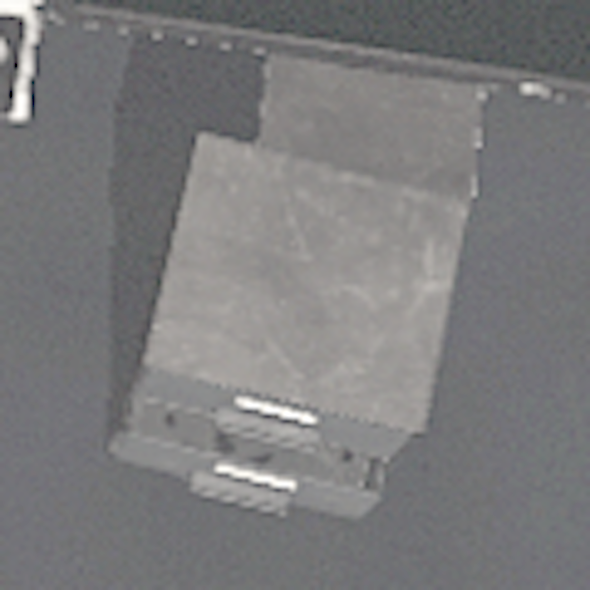

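View pics/top8.png

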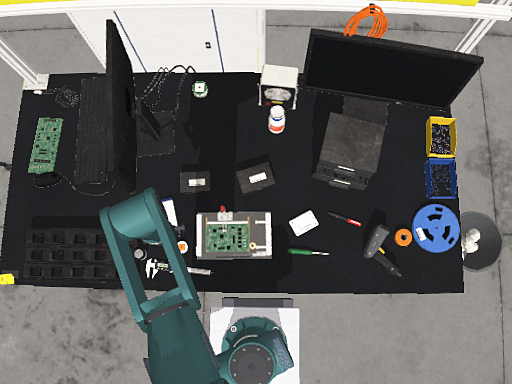

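```bash
python3 - <<'E'
from h import *
np.set_printoptions(precision=4,suppress=True)
def g(im): return (255*(im/255.)**0.45).astype(np.uint8)
c=np.array([.608,-.303]);ex=np.array([np.cos(.23),-np.sin(.23)]);ey=np.array([-ex[1],ex[0]])
for p in [(220,428),(305,446)]:
    X=onz('top',cr(p,590/120,(290,85)),.174);print('lip',X,(X[:2]-c)@ex)
t=[cv2.imread(f'pics/top{i}.png') for i in(0,8)]
a=[g(cv2.resize(i[140:215,160:300],None,fx=5.5,fy=4,interpolation=2)) for i in t]
cv2.imwrite('pics/m9.png',np.vstack([a[0][:, :770],a[1][:, :770]])[:600])
d=cv2.absdiff(t[0],t[1]).max(2); m=(d>60).astype(np.uint8)
n,_,st,ce=cv2.connectedComponentsWithStats(m)
print([s.tolist() for s in st[1:] if s[4]>12])
E
```

```text
lip [ 0.6066 -0.2676  0.174 ] -0.009467321861162408
lip [ 0.5948 -0.3263  0.174 ] -0.007547305947467821
[[337, 166, 18, 8, 40], [238, 169, 29, 24, 347], [322, 170, 6, 3, 13], [183, 174, 22, 18, 236], [334, 177, 18, 8, 44], [334, 184, 17, 5, 26], [0, 193, 232, 191, 16180], [175, 243, 6, 11, 36], [61, 257, 9, 10, 27], [191, 268, 9, 5, 26], [79, 275, 10, 7, 18], [127, 292, 6, 5, 13], [210, 308, 24, 31, 438], [273, 328, 6, 4, 13], [260, 332, 12, 10, 59], [242, 335, 15, 5, 28], [274, 337, 20, 39, 187], [277, 358, 6, 7, 15], [127, 363, 27, 21, 329]]
```

View pics/m9.png

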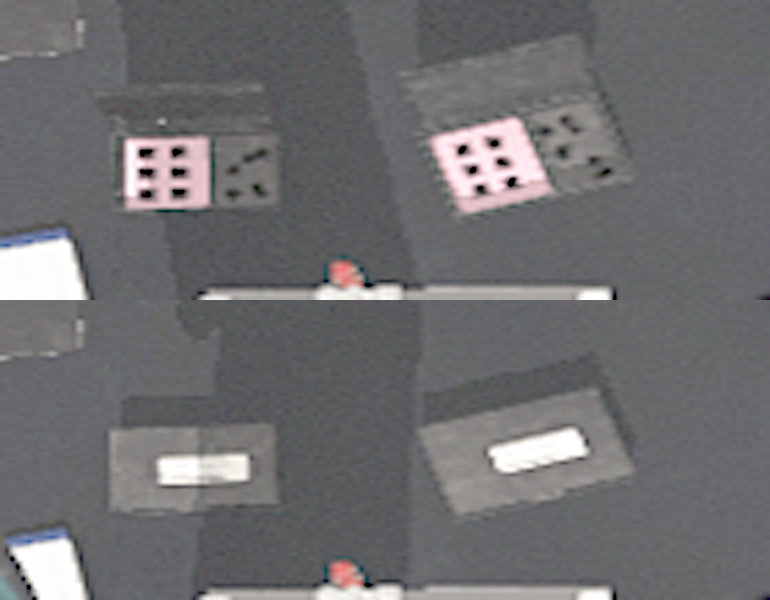

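```bash
python3 -c "
from station import env
print(env.close_job(), env.get_obs()['t'])"
```

```text
the job is handed in; nothing more can be done
the job is handed in; nothing more can be done
```

Both parts boxes are shut and the top drawer is fully home. I handed the job in after about 29 s of robot time, with the arm clear of everything.

**Lids:** I pushed each lid over from behind with the closed fingers. The small lid did not drop on its own and stayed at about 35°. The large lid stopped partly shut on the fingers. I pressed each one down gently from above, with about 9 N on the tool at most. Contact came at 34.5 mm on the small lid (35 mm when shut) and 38.5 mm on the large one (39 mm when shut). Both look flat in the pictures.

**Drawer:** I pushed it along the cabinet's axis until it stopped. A second push stopped at the same point, which is where the front should be when home. The pull lip measured 3–5 mm deeper than I expected. I put that down to calibration and hand-picked pixels, and it does not suggest the drawer is short of home.

**Everything else:** Comparing the top pictures from before and after, the box outlines look unmoved. Nothing else changed except the arm, the lids and the drawer. The lower drawer that now shows, slightly out, appears at the same spot in the first side picture, and only the top drawer can move.

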